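# Hang up the caddy and draw the long spoon out from under the cover

## Robot

A 6-joint arm with a two-finger parallel gripper is mounted at the origin on the work surface. World frame = base frame: x ahead of the robot, y to its left, z up, the work surface at z = 0. Lengths are in m, angles in rad, forces in N, time in s.
With the tool pointing down it reaches from about 0.325 to 0.75 m from the base axis. Payload 7.6 kg.
Tool frame: the origin (TCP) lies midway between the tips of the shut fingers; the grasp point (between the pads) lies manip.pinch_z behind it (manip.pinch_z is the distance from the TCP to the grasp point, in m); z points along the fingers, y is the direction in which the jaws open and shut (so a half turn about z gives the same grasp; the last joint's range is limited). The gripper opens to 85 mm and grips with 20 to 120 N. Pads are 22 mm wide; open, the fingers measure 114 mm over their backs; the gripper's body (76 mm by 85 mm) begins 54 mm behind the grasp point. The pads swing forward as they close: fully open they stand 13 mm farther back than shut.
Start: joints at [-1.307, 0.052, 1.401, -0, 1.689, -0.07], TCP at [0.172, -0.496, 0.231] pointing down, gripper open.
Joint ranges: [-2.9, 2.9], [-0.91, 2.17], [0.12, 2.37], [-1.06, 4.2], [0.26, 2.73], [-2.93, 2.93]. Speed limits (rad/s): [2.57, 2.57, 3.01, 3.14, 3.14, 3.14].

## Interface

Orientations are given as a unit quaternion [w, x, y, z].
In Python, from cell import manip gives the robot as it stands.
- The arm moves only by the shell command python3 -m crank 'ROWS' [OPENING] [FORCE]. ROWS is JSON, a list that holds one entry, the list of rows, each a list of 4 numbers: the shift along the tool's x, y, z in units of 40 mm (1.0 is 40 mm), then the turn about the tool's z in degrees. A call has 1 to 8 rows; each row is the pose to reach, as a shift and turn from the pose measured when the call began, along the tool's axes at that moment; what a row does not reach only later rows make up. A row lasts 1/10 s, in which the tool goes at most 50 mm and 8.59 degrees, less where a joint would pass 70% of its speed; a pose out of reach is approached as far as the arm can. A call with a gripper value outside its range is refused whole. OPENING is the opening, from -1 (shut) to 1 (fully open), set as the call begins (- or left out, the last holds). The fingers move at their own pace and stop on an object; FORCE is the grip in N (left out, the last holds). Time passes only in rows, so rows that repeat a pose let the fingers close. It gives the time, the measured TCP pose, the force and the opening at its end, in the units of the state.
- manip.get_state(): the state, without advancing time (a new reading comes with each control period).
- manip.capture(name): name is "scene" or "top"; returns a dict with "frame" (400x640x3 uint8, red, green, blue), "z_map" (400x640 float32, m along the optical axis (not along the pixel's ray), 0 where there is no reading), "fx", "fy", "cx", "cy" (pixels), "R" (3x3) and "t" (3): a world point X has camera coordinates R X + t. Camera axes: x right, y down, z forward; pixel columns grow to the right and rows downward; lengths in m; the calibration is good to about 2 mm. A picture is of the moment at which its call begins.
- manip.sign_off(): hands the job in, once; it reports no verdict.
The state is a dict: "clock": time; "joint_positions": joint angles; "qvel": joint speeds; "effort": joint torques, N m; "tcp_pos": TCP position; "ee_rot": TCP orientation; "force": force on the tool from outside, world axes, zero at the start; "torque": the same for the moment, N m; "gripper_width": opening from 0.0 (shut) to 1.0 (fully open).
Only numpy, scipy, OpenCV 4.12 (cv2) and the standard library are available. Lean on these libraries where they do the work, as an engineer would, in place of code of your own. Each camera call takes 0.05 s, during which the arm holds its last target.

## Task

Hang the small tin caddy that stands in the mouth of the stock box by its bail on the two-pronged hook stand, with its bar lying across both prongs, and let go of it. Then take the long wooden spoon by the handle, tilt it, draw it out through the mouth from under the fixed cover, and finish with the gripper still holding it in the air, still, the whole spoon at least 5 cm higher than the top of the cover and touching nothing else. Leave all the other things on the table where they are.

Things in the scene. Friction and masses are not known exactly. Their poses are not given: they have to be found in the camera images.
- box: Pale plywood stock box fixed to the table, outer 246 x 326 mm (own x, y). Origin: its underside, under the centre of its open mouth. Floor top 8 mm above the origin; inside x -115 to 115, y -75 to 235 mm. A fixed wooden cover closes it from y = 75 mm to its +y end; only the mouth, y -75 to 75 mm, is open. Walls 8 mm thick, 78 mm high, but cut down to 43 mm along the mouth's two sides (+x, -x).
- cover_edge (a point): Middle of the box cover's edge at the mouth, on the cover's underside, 78 mm above the table. The cover is 8 mm thick: its top is 86 mm above the table. Axes as the box.
- spoon: Long dark wooden spoon, 280 mm, 18 mm thick throughout, about 0.09 kg, flat on the box's floor, roughly along the box's y, about 50 mm to one side of its middle. Square shaft 18 mm wide; the bowl (last 70 mm, 48 mm wide) lies under the cover, about 140 mm of handle shows in the mouth. Origin: underside, 65 mm from the handle end; own y runs to the bowl, balance at about y = 90 mm.
- spoon_handle_end (a point): Underside of the spoon at the very end of its handle, at the spoon's y = -65 mm.
- spoon_bowl_end (a point): Underside of the spoon at the very end of its bowl, at the spoon's y = 215 mm.
- caddy: Round open tin caddy, about 0.16 kg, standing on the box's floor in the mouth beside the spoon. Pot 84 mm across the rim, 70 mm tall, with a tall stiff bail fixed upright: 8 mm round wire uprights at y = -50 and 50 mm joined by a level 8 mm bar along own y, centre line 150 mm above the base. Origin: centre of the base.
- caddy_bar (a point): Middle of the bail's bar, on its centre line, 150 mm above the caddy's base; the bar runs along y; axes as the caddy.
- stand: Two-pronged hook stand, fixed. Origin on the table under hook_seat. Base board x -60 to 110, y -55 to 55 mm, 12 mm thick; post and 90 mm wide crosspiece (216 mm high) with its front face at x = 84. Two 8 mm round steel prongs at y = -32 and 32 mm run level from it to x = -25, then rise to upturned tips at x = -40 mm, 228 mm above the table. The -x side is open.
- hook_seat (a point): Midway between the prongs, at x = 0 of the stand, level with the prongs' upper side (210 mm above the table); axes as the stand, the prongs point to -x. A bar hung on the prongs lies along y with its centre line 4 mm above this.
- cup: Bystander: white ceramic mug, 76 mm across, 85 mm tall, handle at its +y side. Origin: centre of its underside.
- jar: Bystander: amber glass jar with a steel cap, 60 mm across, 90 mm tall. Origin: centre of its underside.
- tape: Bystander: ring-shaped cardboard roll lying flat, 90 mm across, 30 mm tall. Origin: centre of its underside.
- figure: Bystander: turned dark wooden figure, 44 mm across, 100 mm tall. Origin: centre of its underside.
- carton: Bystander: small shut cardboard carton, 90 x 130 x 50 mm. Origin: centre of its underside.
- spatula: Bystander: short wooden spatula, 200 mm long, lying on the table outside the box. Own x along it.
- block: Bystander: small wooden block, 50 x 70 x 30 mm, lying on the box's cover. Origin: centre of its underside.
Not all that is in view belongs to the job. Leave any green or pink look-alike of the caddy alone.

How it is judged:
On the way:
1. the caddy hangs by its bar across both prongs, let go (z of caddy_bar in the frame of hook_seat between -0.006 and 0.014 m and x of caddy_bar in the frame of hook_seat between -0.035 and 0.08 m and y of caddy_bar in the frame of hook_seat between -0.025 and 0.025 m and contact force between caddy and stand above 0.3 N and contact force between each of the arm, the fingers and caddy below 0.1 N), for 0.3 s.
At the end, for the whole second after the job is handed in: Caddy untouched, its bar on both prongs (middle within 25 mm of midway, -6 to 14 mm above their upper side, behind the tips); both spoon ends over 133 mm above the table (47 mm above the cover), held by the fingers, touching neither box, stand nor caddy, slower than 40 mm/s (all of step 1 and height (world z) of each of spoon_handle_end, spoon_bowl_end above 0.133 m and contact force between the fingers and spoon above 0.8 N and contact force between spoon and box below 0.05 N and contact force between spoon and stand below 0.05 N and contact force between spoon and caddy below 0.05 N and linear speed of spoon below 0.04 m/s); the arm keeps its last pose, push and grip.
It fails at once if a bystander (mug, jar, roll, figure, carton, spatula or block) is moved by more than 4 cm (distance of any of cup, jar, tape, figure, carton, spatula, block from where it was at the start of the episode above 0.04 m).
It also fails if it takes over 64 s, if anything falls off the work surface, if the arm or the gripper's body presses on something with over 40 N, if the wrist force passes 120 N, or if a joint passes its speed limit or range.

## Working session

There is one attempt and no reset: what is moved stays moved. The work goes in short steps, Python scripts to look and compute and a shell command to move; the robot and the scene stay as the last step left them, time stands still between calls to the robot, and variables do not carry over. Pictures are saved under pics/ and viewed, and the job is handed in when it is done.

```bash
ls; mkdir -p pics; python3 - <<'E'
from cell import manip
import cv2,numpy as np
print(manip.pinch_z, manip.get_state())
for n in("scene","top"):
    c=manip.capture(n); cv2.imwrite(f"pics/{n}0.png",c["frame"][:,:,::-1]); np.savez(f"{n}0.npz",**c)
    print(n,c["fx"],c["fy"],c["cx"],c["cy"],c["R"],c["t"])
E
```

```text
pics
0.0187 {'clock': 0.0, 'joint_positions': array([-1.30731832e+00,  5.28627644e-02,  1.40171221e+00, -2.42034684e-05,
        1.68859933e+00, -7.02996081e-02]), 'qvel': array([ 0.00099202, -0.00011334,  0.00095956, -0.00092609, -0.00096574,
        0.00068152]), 'effort': array([-1.36972041e-03, -3.81669080e+01, -3.60183012e+01, -1.47459641e-04,
        6.16438992e-03, -1.06238112e-06]), 'tcp_pos': array([ 0.17193587, -0.49573435,  0.23046514]), 'ee_rot': array([-7.85982219e-04,  9.86106281e-01,  1.66113747e-01, -8.82296337e-05]), 'force': array([-0.26522423, -0.22452222,  0.18236436]), 'torque': array([-0.01445898,  0.03313392, -0.01680808]), 'gripper_width': 0.9972098281586176}
scene 517.5643546116022 517.5643546116022 323.98134873539726 192.4655530078797 [[ 0.88165601  0.47162256  0.0159635 ]
 [ 0.37939532 -0.6883177  -0.61828629]
 [-0.28060981  0.5511723  -0.78579083]] [-0.43047743 -0.14575664  1.71980991]
top 512.5635748724332 512.5635748724332 329.4981288452191 205.7613205985969 [[-0.01149921 -0.99978329  0.01735338]
 [-0.99231813  0.00927209 -0.1233643 ]
 [ 0.12317666 -0.01863867 -0.99220971]] [-0.0545623   0.51066826  1.56256954]
```

View pics/scene0.png

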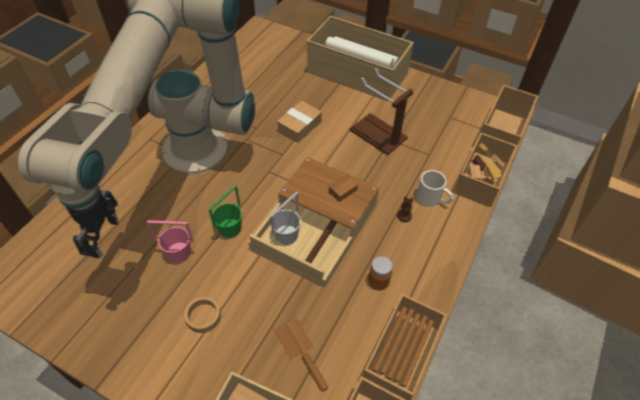

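View pics/top0.png

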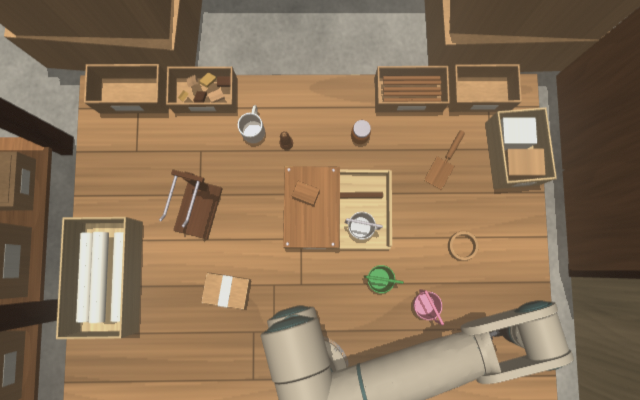

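```bash
cat > h.py <<'E'
import numpy as np,cv2
def load(n): return dict(np.load(n))
def ray(c,u,v):
    d=c["R"].T@np.array([(u-c["cx"])/c["fx"],(v-c["cy"])/c["fy"],1.]); o=-c["R"].T@c["t"]; return o,d
def onz(c,u,v,z):
    o,d=ray(c,u,v); return o+d*(z-o[2])/d[2]
def dep(c,u,v):
    o,d=ray(c,u,v); return o+d*c["z_map"][int(round(v)),int(round(u))]
def proj(c,X):
    p=c["R"]@np.asarray(X,float)+c["t"]; return c["fx"]*p[0]/p[2]+c["cx"],c["fy"]*p[1]/p[2]+c["cy"]
def cloud(c):
    v,u=np.mgrid[0:400,0:640]; z=c["z_map"].astype(float)
    P=np.stack([(u-c["cx"])/c["fx"]*z,(v-c["cy"])/c["fy"]*z,z],-1)
    return (P-c["t"])@c["R"]
E
python3 - <<'E'
from h import *
t=load("top0.npz");s=load("scene0.npz")
def crop(c,n,x0,y0,x1,y1,k):
    cv2.imwrite(n,cv2.resize(c["frame"][y0:y1,x0:x1,::-1],None,fx=k,fy=k,interpolation=cv2.INTER_CUBIC))
crop(t,"pics/t_box.png",270,150,410,260,5.5)
crop(t,"pics/t_stand.png",150,160,240,250,6)
crop(s,"pics/s_box.png",240,150,390,290,5)
E
```

```text
(no output)
```

View pics/t_box.png

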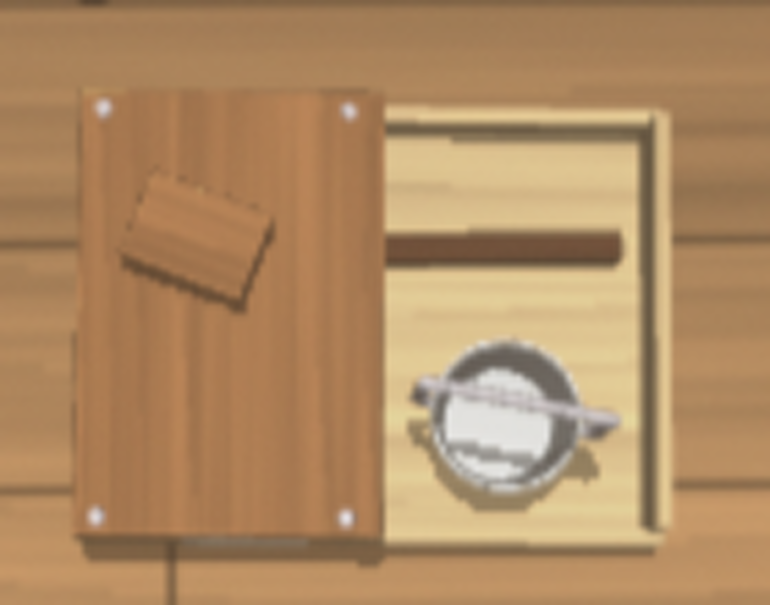

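View pics/t_stand.png

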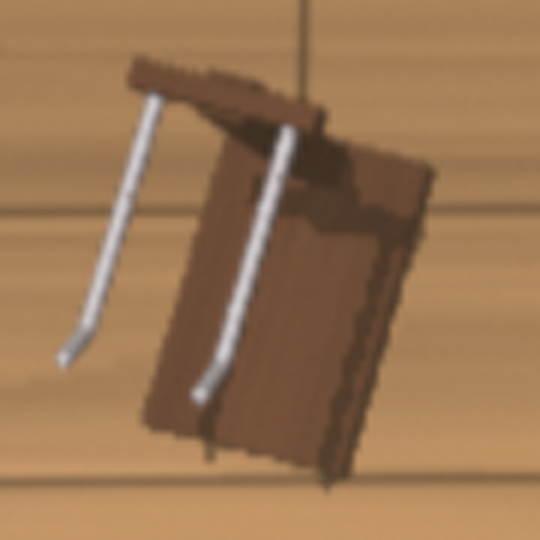

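View pics/s_box.png

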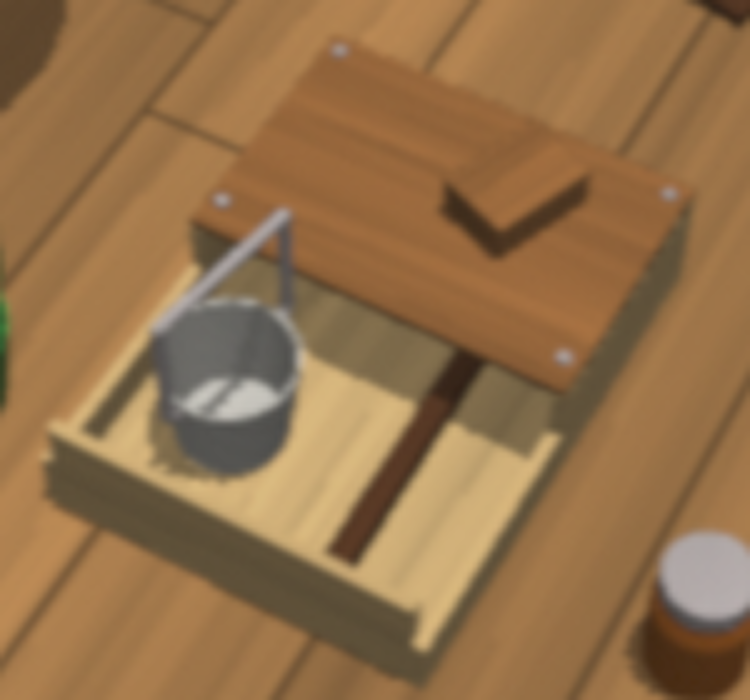

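```bash
python3 - <<'E'
from h import *
np.set_printoptions(precision=4,suppress=True)
t=load("top0.npz");s=load("scene0.npz")
Pt=cloud(t);Ps=cloud(s)
# bar
for n,c,P,(x0,y0,x1,y1) in(("top",t,Pt,(335,205,395,245)),("scene",s,Ps,(260,180,310,250))):
    m=np.zeros((400,640),bool);m[y0:y1,x0:x1]=1
    m&=(P[...,2]>.140)&(P[...,2]<.175)
    q=P[m]; print(n,len(q),q.mean(0))
    (x,y),_,_=0,0,0 if 0 else ((0,0),0,0)
    mu=q.mean(0);U=np.linalg.svd(q-mu)[2][0];k=(q-mu)@U
    print(" dir",U,"ends",mu+U*k.min(),mu+U*k.max(),"z med",np.median(q[:,2]), "mid",mu+U*(k.min()+k.max())/2)
# rim points
m=np.zeros((400,640),bool);m[200:250,330:390]=1;m&=(Pt[...,2]>.07)&(Pt[...,2]<.086)
q=Pt[m];print("rim",len(q)); (cc,r)=cv2.minEnclosingCircle(q[:,:2].astype(np.float32));print(cc,r)
# prongs
for n,c,P,(x0,y0,x1,y1) in(("top",t,Pt,(150,165,215,235)),("scene",s,Ps,(350,60,420,110))):
    m=np.zeros((400,640),bool);m[y0:y1,x0:x1]=1
    m&=(P[...,2]>.195)&(P[...,2]<.24)
    k,l,st,_=cv2.connectedComponentsWithStats(m.astype(np.uint8))
    hsv=cv2.cvtColor(c["frame"],cv2.COLOR_RGB2HSV); g=m&(hsv[...,1]<70)
    k,l,st,_=cv2.connectedComponentsWithStats(g.astype(np.uint8))
    for i in range(1,k):
        if st[i,4]<8: continue
        q=P[l==i];mu=q.mean(0);U=np.linalg.svd(q-mu)[2][0];kk=(q-mu)@U
        print(n,"prong",len(q),mu,U,"ends",mu+U*kk.min(),mu+U*kk.max(),"zmed",np.median(q[:,2]),q[:,2].max())
    w=m&(hsv[...,1]>90); q=P[w];print("cross",len(q),q.mean(0) if len(q) else 0)
# spoon handle from top via rays at z=.026
hsv=cv2.cvtColor(t["frame"],cv2.COLOR_RGB2HSV)
print(hsv[195,360],hsv[180,300])
m=np.zeros((400,640),np.uint8);m[185:205,341:392]=1
m[(t["frame"].sum(-1)>300)]=0
v,u=np.nonzero(m);print("spoon px",u.min(),u.max(),v.min(),v.max(),len(u))
r=cv2.minAreaRect(np.stack([u,v],1).astype(np.float32));print(r)
for b in cv2.boxPoints(r):print(onz(t,b[0],b[1],.026))
print("spoon depth", [dep(t,x,195) for x in(345,360,375)])
for nm,px in(("box corner in -y+x outer",(392,170)),("-y-x",(390,249)),):print(nm,onz(t,*px,.078))
for px in((270+80/5.5,150+88/5.5),(270+385/5.5,150+95/5.5),(270+383/5.5,150+537/5.5),(270+78/5.5,150+535/5.5)):print("cover",onz(t,*px,.086))
E
```

```text
top 105 [ 0.4456 -0.1554  0.1617]Traceback (most recent call last):
  File "<stdin>", line 10, in <module>
TypeError: cannot unpack non-iterable int object
```

```bash
cat > m.py <<'E'
from h import *
np.set_printoptions(precision=4,suppress=True)
t=load("top0.npz");s=load("scene0.npz")
Pt=cloud(t);Ps=cloud(s)
# bar
for n,c,P,(x0,y0,x1,y1) in(("top",t,Pt,(335,205,395,245)),("scene",s,Ps,(260,180,310,250))):
    m=np.zeros((400,640),bool);m[y0:y1,x0:x1]=1
    m&=(P[...,2]>.140)&(P[...,2]<.175)
    q=P[m]; print(n,len(q),q.mean(0))
    mu=q.mean(0);U=np.linalg.svd(q-mu)[2][0];k=(q-mu)@U
    print(" dir",U,"ends",mu+U*k.min(),mu+U*k.max(),"z med",np.median(q[:,2]), "mid",mu+U*(k.min()+k.max())/2)
# rim points
m=np.zeros((400,640),bool);m[200:250,330:390]=1;m&=(Pt[...,2]>.07)&(Pt[...,2]<.086)
q=Pt[m];print("rim",len(q)); (cc,r)=cv2.minEnclosingCircle(q[:,:2].astype(np.float32));print(cc,r)
# prongs
for n,c,P,(x0,y0,x1,y1) in(("top",t,Pt,(150,165,215,235)),("scene",s,Ps,(350,60,420,110))):
    m=np.zeros((400,640),bool);m[y0:y1,x0:x1]=1
    m&=(P[...,2]>.195)&(P[...,2]<.24)
    hsv=cv2.cvtColor(c["frame"],cv2.COLOR_RGB2HSV); g=m&(hsv[...,1]<70)
    k,l,st,_=cv2.connectedComponentsWithStats(g.astype(np.uint8))
    for i in range(1,k):
        if st[i,4]<8: continue
        q=P[l==i];mu=q.mean(0);U=np.linalg.svd(q-mu)[2][0];kk=(q-mu)@U
        print(n,"prong",len(q),mu,U,"ends",mu+U*kk.min(),mu+U*kk.max(),"zmed",np.median(q[:,2]),q[:,2].max())
    w=m&(hsv[...,1]>90); q=P[w];print("cross",len(q),q.mean(0) if len(q) else 0)
m=np.zeros((400,640),np.uint8);m[185:205,341:392]=1
m[(t["frame"].sum(-1)>300)]=0
v,u=np.nonzero(m);print("spoon px",u.min(),u.max(),v.min(),v.max(),len(u))
print("spoon depth", [dep(t,x,195) for x in(345,360,375)])
for px in((392,170),(390,249)):print("box corner",onz(t,*px,.078))
for px in((270+80/5.5,150+88/5.5),(270+385/5.5,150+95/5.5),(270+383/5.5,150+537/5.5),(270+78/5.5,150+535/5.5)):print("cover",onz(t,*px,.086))
for px in ((386,240),(620,232),(622,265),(386,268)):print("spoon",onz(t,270+px[0]/5.5,150+px[1]/5.5,.026))
E
python3 m.py
```

```text
top 105 [ 0.4456 -0.1554  0.1617]
 dir [-0.206  -0.9785 -0.0011] ends [ 0.4564 -0.1036  0.1618] [ 0.4348 -0.2065  0.1617] z med 0.16161396507867143 mid [ 0.4456 -0.1551  0.1617]
scene 126 [ 0.445  -0.1562  0.1588]
 dir [-0.2018 -0.9794 -0.0037] ends [ 0.4565 -0.1003  0.1591] [ 0.4346 -0.207   0.1587] z med 0.15967999069910166 mid [ 0.4455 -0.1537  0.1589]
rim 375
(0.4513760209083557, -0.14913728833198547) 0.11331005394458771
top prong 145 [0.5142 0.3852 0.211 ] [-0.9635  0.2596  0.0652] ends [0.5775 0.3682 0.2068] [0.4505 0.4024 0.2154] zmed 0.20992958191885283 0.22947228839857514
top prong 144 [0.4967 0.3238 0.2109] [-0.9638  0.2572  0.0702] ends [0.5607 0.3068 0.2063] [0.4337 0.3407 0.2155] zmed 0.2097596501855145 0.2289539752914789
cross 207 [0.5749 0.3344 0.2144]
scene prong 100 [0.504  0.3881 0.2101] [ 0.9639 -0.2561 -0.0735] ends [0.4479 0.403  0.2144] [0.5705 0.3704 0.2051] zmed 0.20910333600442882 0.23083663891208983
scene prong 105 [0.4908 0.3255 0.21  ] [ 0.9633 -0.2572 -0.0766] ends [0.4314 0.3414 0.2148] [0.5577 0.3077 0.2047] zmed 0.2091225209567464 0.22639522131960307
cross 173 [0.5751 0.3332 0.2111]
spoon px 341 388 185 204 248
spoon depth [array([ 0.544 , -0.1089,  0.0281]), array([ 0.5446, -0.1564,  0.0214]), array([ 0.5437, -0.2033,  0.0247])]
box corner [ 0.6126 -0.2512  0.078 ]
box corner [ 0.3722 -0.2388  0.078 ]
cover [0.626  0.0759 0.086 ]
cover [ 0.6208 -0.0921  0.086 ]
cover [ 0.3775 -0.0876  0.086 ]
cover [0.3804 0.0772 0.086 ]
spoon [ 0.5488 -0.0939  0.026 ]
spoon [ 0.5522 -0.2276  0.026 ]
spoon [ 0.5332 -0.2283  0.026 ]
spoon [ 0.5327 -0.0937  0.026 ]
```

```bash
cat > g.py <<'E'
# usage: python3 g.py x y z(grasp point) yaw_deg : prints shift in crank units
import sys,numpy as np
from scipy.spatial.transform import Rotation as Ro
from cell import manip
s=manip.get_state();q=s["ee_rot"];R=Ro.from_quat([q[1],q[2],q[3],q[0]]).as_matrix()
x,y,z,yaw=map(float,sys.argv[1:5])
d=np.array([x,y,z-manip.pinch_z])-s["tcp_pos"]
cur=np.degrees(np.arctan2(R[1,0],R[0,0]));t=-(yaw-cur);t=(t+90)%180-90
print("t",round(s["clock"],2),"shift",np.round(R.T@d/.04,3),"turn",round(t,2),"| yaw",round(cur,2),"pinch",np.round(s["tcp_pos"]+[0,0,manip.pinch_z],4),"tilt",np.round(R[:,2],3),"F",np.round(s["force"],2),"w",round(s["gripper_width"],3),"q",np.round(s["joint_positions"],2))
E
python3 g.py .4455 -.1545 .25 78.1
```

```text
t 0.1 shift [ 9.256 -5.82  -0.01 ] turn -58.97 | yaw 19.13 pinch [ 0.172  -0.4958  0.2493] tilt [-0.     0.001 -1.   ] F [-0.48 -0.12 -0.04] w 1.0 q [-1.31  0.05  1.4  -0.    1.69 -0.07]
```

Candidates for the caddy: grey at top (362,227) / scene (285,225), green at top (380,280), pink at top (428,305). The grey one stands in the box mouth, so that is the target, and the close crop confirms it. Its bar measures 0.158–0.162 m high and ~103 mm long, as described.

```bash
python3 -m crank '[[[9.26,-5.82,0,-59],[9.26,-5.82,0,-59],[9.26,-5.82,0,-59],[9.26,-5.82,0,-59],[9.26,-5.82,0,-59],[9.26,-5.82,0,-59],[9.26,-5.82,0,-59],[9.26,-5.82,0,-59]]]' 0.2 40; python3 g.py .4455 -.1545 .158 78.1
```

```text
clock: 0.9
tcp_pos: [0.4229, -0.1819, 0.2308]
ee_rot: [-0.001, 0.775, 0.632, 0.0]
force: [0.7, -1.8, 0.3]
gripper_width: 0.594
t 0.9 shift [0.783 0.417 2.287] turn 0.23 | yaw 78.33 pinch [ 0.4229 -0.1819  0.2495] tilt [-0.001  0.001 -1.   ] F [ 0.71 -1.8   0.26] w 0.594 q [-0.49 -0.13  1.58  0.    1.69 -0.28]
```

```bash
python3 -m crank '[[[0.78,0.42,0,0.2],[0.78,0.42,0,0.2],[0.78,0.42,0.5,0.2],[0.78,0.42,1,0.2],[0.78,0.42,1.5,0.2],[0.78,0.42,1.5,0.2]]]'; python3 g.py .4455 -.1545 .158 78.1
python3 - <<'E'
from cell import manip
import cv2,numpy as np
c=manip.capture("scene"); cv2.imwrite("pics/s1.png",cv2.resize(c["frame"][130:290,220:380,::-1],None,fx=3.5,fy=3.5,interpolation=cv2.INTER_CUBIC))
E
```

```text
clock: 1.5
tcp_pos: [0.4438, -0.1545, 0.1677]
ee_rot: [-0.003, 0.777, 0.63, -0.001]
force: [0.3, -0.6, -0.1]
gripper_width: 0.601
t 1.5 shift [0.008 0.046 0.709] turn -0.0 | yaw 78.1 pinch [ 0.4438 -0.1545  0.1864] tilt [-0.006  0.004 -1.   ] F [ 0.33 -0.59 -0.11] w 0.601 q [-0.41 -0.07  1.65  0.    1.57 -0.21]
```

View pics/s1.png

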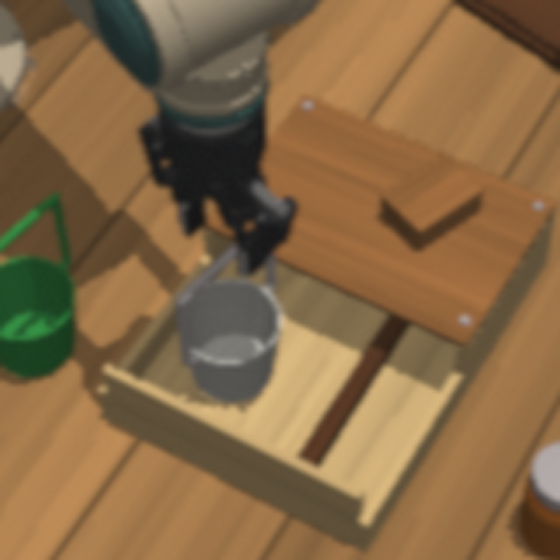

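The fingers straddle the bar at crop (235,245). I'll go down the rest and close.

```bash
python3 -m crank '[[[0.01,0.05,0.4,0],[0.01,0.05,0.71,0],[0.01,0.05,0.71,0],[0.01,0.05,0.71,0]]]' ; python3 g.py .4455 -.1545 .158 78.1;  python3 -m crank '[[[0,0,0,0],[0,0,0,0],[0,0,0,0],[0,0,0,0],[0,0,0,0],[0,0,0,0],[0,0,0,0]]]' -1 60; python3 g.py .4455 -.1545 .158 78.1; python3 -m crank '[[[0,0,-0.4,0],[0,0,-0.8,0],[0,0,-0.8,0],[0,0,-0.8,0]]]';python3 g.py .4455 -.1545 .29 78.1
```

```text
clock: 1.95
tcp_pos: [0.4466, -0.1549, 0.1418]
ee_rot: [-0.002, 0.777, 0.63, -0.001]
force: [-0.1, 0.5, 0.7]
gripper_width: 0.597
t 1.95 shift [ 0.005 -0.029  0.064] turn -0.01 | yaw 78.09 pinch [ 0.4466 -0.1549  0.1605] tilt [-0.003  0.002 -1.   ] F [-0.12  0.49  0.72] w 0.597 q [-0.41 -0.05  1.68  0.    1.51 -0.2 ]
clock: 2.65
tcp_pos: [0.4469, -0.1551, 0.1425]
ee_rot: [-0.001, 0.777, 0.63, -0.0]
force: [-2.1, 0.3, 6.2]
gripper_width: 0.068
t 2.65 shift [ 0.007 -0.036  0.08 ] turn -0.01 | yaw 78.09 pinch [ 0.4469 -0.1551  0.1612] tilt [-0.002  0.002 -1.   ] F [-2.09  0.31  6.19] w 0.068 q [-0.41 -0.05  1.68  0.    1.51 -0.2 ]
clock: 3.05
tcp_pos: [0.4467, -0.155, 0.1736]
ee_rot: [-0.002, 0.777, 0.63, -0.0]
force: [-0.7, 0.3, -2.9]
gripper_width: 0.065
t 3.05 shift [ 0.01  -0.041 -2.442] turn -0.01 | yaw 78.09 pinch [ 0.4467 -0.155   0.1923] tilt [-0.003  0.002 -1.   ] F [-0.7   0.27 -2.87] w 0.065 q [-0.41 -0.07  1.64  0.    1.58 -0.2 ]
```

```bash
python3 -m crank '[[[0,0,-1,0],[0,0,-2,0],[0,0,-2.7,0],[0,0,-2.7,0],[0,0,-2.7,0]]]';python3 g.py .396 .383 .27 75
python3 - <<'E'
from cell import manip
import cv2,numpy as np
c=manip.capture("scene"); cv2.imwrite("pics/s2.png",c["frame"][:,:,::-1])
np.savez("s2.npz",**c)
E
```

```text
clock: 3.55
tcp_pos: [0.4469, -0.1552, 0.2801]
ee_rot: [-0.003, 0.777, 0.63, -0.001]
force: [-0.3, -0.2, -2.0]
gripper_width: 0.065
t 3.55 shift [12.901 -4.018  0.765] turn 3.09 | yaw 78.09 pinch [ 0.4469 -0.1552  0.2988] tilt [-0.005  0.003 -1.   ] F [-0.26 -0.18 -1.97] w 0.065 q [-0.41 -0.1   1.45  0.    1.79 -0.2 ]
```

View pics/s2.png

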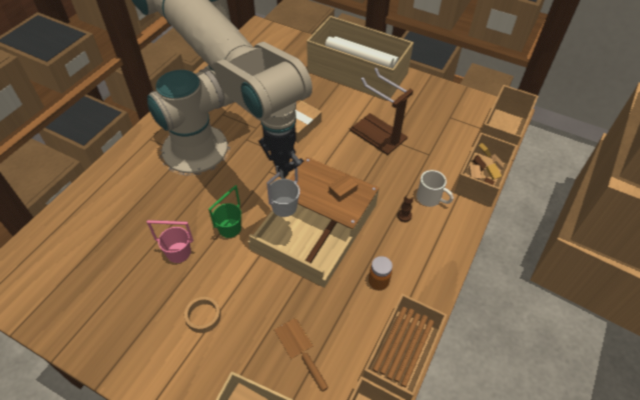

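```bash
python3 -m crank '[[[1,-0.3,0,0.4],[2,-0.6,0,0.8],[3,-0.9,0,1],[4,-1.2,0,1.4],[5,-1.5,0,1.8],[6,-1.8,0,2],[7,-2.1,0,2],[7,-2.1,0,2]]]';python3 g.py .396 .383 .29 75
```

```text
clock: 4.4
tcp_pos: [0.4207, 0.14, 0.2777]
ee_rot: [-0.005, 0.786, 0.619, -0.003]
force: [-0.6, -0.4, -1.5]
gripper_width: 0.062
t 4.4 shift [ 5.76  -2.023  0.192] turn 1.43 | yaw 76.43 pinch [0.4207 0.14   0.2964] tilt [-0.011  0.004 -1.   ] F [-0.61 -0.43 -1.5 ] w 0.062 q [ 0.23 -0.18  1.53  0.01  1.8   0.47]
```

```bash
python3 -m crank '[[[1,-0.35,0,0.4],[2,-0.7,0,0.8],[3,-1,0,1],[4,-1.4,0,1.2],[5,-1.76,0.1,1.4],[5.76,-2.02,0.2,1.4],[5.76,-2.02,0.2,1.4],[5.76,-2.02,0.2,1.4]]]';python3 g.py .396 .383 .25 75
python3 - <<'E'
from cell import manip
import cv2,numpy as np
for n in("scene","top"):
    c=manip.capture(n); np.savez(n+"3.npz",**c)
    f=c["frame"][40:170,300:460] if n=="scene" else c["frame"][140:270,130:290]
    cv2.imwrite(f"pics/{n}3.png",cv2.resize(f[:,:,::-1],None,fx=4,fy=4,interpolation=cv2.INTER_CUBIC))
E
```

```text
clock: 5.2
tcp_pos: [0.3958, 0.3825, 0.2686]
ee_rot: [-0.005, 0.793, 0.609, -0.005]
force: [0.2, 0.8, -1.6]
gripper_width: 0.064
t 5.2 shift [0.015 0.015 0.931] turn 0.07 | yaw 75.07 pinch [0.3958 0.3825 0.2873] tilt [-0.014  0.001 -1.   ] F [ 0.15  0.82 -1.59] w 0.064 q [0.7  0.13 1.25 0.01 1.78 0.96]
```

View pics/scene3.png

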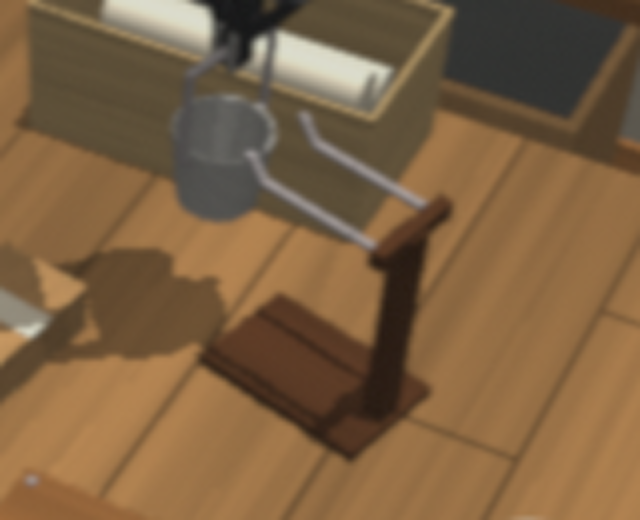

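View pics/top3.png

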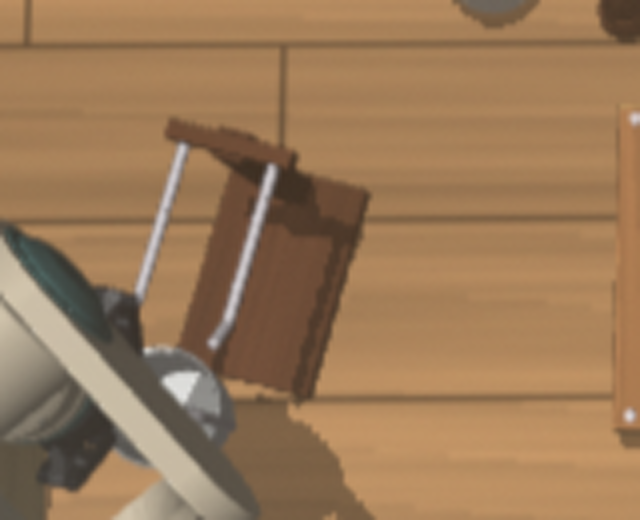

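```bash
python3 - <<'E'
from h import *
np.set_printoptions(precision=4,suppress=True)
s=load("scene3.npz");P=cloud(s)
hsv=cv2.cvtColor(s["frame"],cv2.COLOR_RGB2HSV)
m=np.zeros((400,640),bool);m[42:100,335:375]=1
for lo,hi in((.15,.20),(.215,.245),(.245,.27),(.274,.298)):
    g=m&(P[...,2]>lo)&(P[...,2]<hi)&(hsv[...,2]>80)
    k,l,st,_=cv2.connectedComponentsWithStats(g.astype(np.uint8))
    for i in range(1,k):
        if st[i,4]>=3: q=P[l==i];print(lo,st[i],q.mean(0),q.min(0),q.max(0))
for p in((347.5,60.5),(367,49.5)):
  print([proj(s,X) for X in ()],onz(s,*p,.284))
print(proj(s,(.3958+.259*.05,.3825+.966*.05,.284)),proj(s,(.3958-.259*.05,.3825-.966*.05,.284)))
E
```

```text
0.15 [347  65  21  28 379] [0.3926 0.3912 0.1774] [0.3549 0.3404 0.1502] [0.4327 0.4283 0.1997]
0.15 [364  65   2   3   4] [0.4045 0.4319 0.1988] [0.4027 0.4277 0.1973] [0.4074 0.4358 0.1997]
0.15 [343  76   3  13  16] [0.3672 0.3549 0.1694] [0.3632 0.3506 0.1511] [0.3754 0.3606 0.1948]
0.215 [365  55   3   8  18] [0.4066 0.4297 0.2304] [0.4016 0.4258 0.218 ] [0.412  0.4344 0.2445]
0.215 [361  78   4   6  15] [0.4394 0.3388 0.2219] [0.4318 0.3341 0.2151] [0.4443 0.344  0.2297]
0.245 [366  48   3   9  17] [0.4077 0.4297 0.2576] [0.4038 0.4199 0.2468] [0.4123 0.4346 0.2696]
0.245 [345  63   3   7  17] [0.3819 0.333  0.2586] [0.3769 0.328  0.2468] [0.3861 0.3374 0.2694]
0.274 [346  47  11  14  46] [0.3865 0.3565 0.2869] [0.3757 0.3307 0.2775] [0.3961 0.3847 0.295 ]
[] [0.3884 0.3283 0.284 ]
[] [0.4169 0.4065 0.284 ]
(np.float64(367.9614901739788), np.float64(44.552881211775286)) (np.float64(346.74897798262754), np.float64(58.87046522781273))
```

```bash
python3 g.py .397 .3855 .252 75; python3 -m crank '[[[0.08,0,0.5,0],[0.08,0,0.88,0],[0.08,0,0.88,0],[0.08,0,0.88,0]]]';python3 g.py .4885 .3605 .252 75
```

```text
t 5.3 shift [0.093 0.002 0.919] turn -0.04 | yaw 74.96 pinch [0.3964 0.3818 0.2888] tilt [-0.012  0.003 -1.   ] F [-0.6   0.14 -1.68] w 0.063 q [0.69 0.12 1.25 0.01 1.78 0.96]
clock: 5.7
tcp_pos: [0.3969, 0.3844, 0.2349]
ee_rot: [-0.005, 0.794, 0.608, -0.004]
force: [-0.2, 0.1, -2.1]
gripper_width: 0.067
t 5.7 shift [0.018 2.368 0.01 ] turn -0.08 | yaw 74.92 pinch [0.3969 0.3844 0.2536] tilt [-0.012  0.002 -1.   ] F [-0.19  0.08 -2.06] w 0.067 q [0.7  0.14 1.31 0.01 1.71 0.96]
```

```bash
python3 -m crank '[[[0.02,0.6,0,0],[0.02,1.2,0,0],[0.02,1.8,0,0],[0.02,2.37,0,0],[0.02,2.37,0,0],[0.02,2.37,0,0]]]';python3 g.py .4885 .3605 .217 75
python3 - <<'E'
from cell import manip
import cv2,numpy as np
for n in("scene","top"):
    c=manip.capture(n); np.savez(n+"4.npz",**c)
    f=c["frame"][40:170,300:460] if n=="scene" else c["frame"][140:270,130:290]
    cv2.imwrite(f"pics/{n}4.png",cv2.resize(f[:,:,::-1],None,fx=4,fy=4,interpolation=cv2.INTER_CUBIC))
E
```

```text
clock: 6.3
tcp_pos: [0.4888, 0.3604, 0.2344]
ee_rot: [-0.005, 0.794, 0.608, -0.004]
force: [-0.3, 0.6, -1.6]
gripper_width: 0.068
t 6.3 shift [-0.     0.003  0.902] turn -0.12 | yaw 74.88 pinch [0.4888 0.3604 0.2531] tilt [-0.012  0.003 -1.   ] F [-0.25  0.63 -1.61] w 0.068 q [0.57 0.29 1.13 0.01 1.73 0.84]
```

View pics/scene4.png

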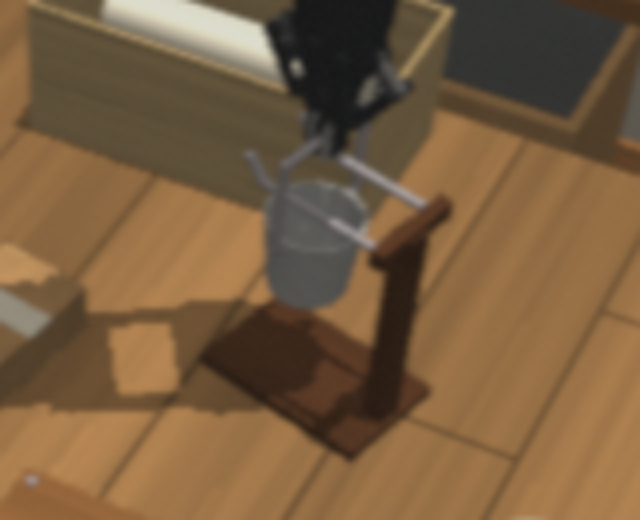

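The bar is over both prongs, with its near upright at crop (285,185) outside the near prong. I'll lower it slowly.

```bash
python3 -m crank '[[[0,0,0.3,0],[0,0,0.6,0],[0,0,0.8,0],[0,0,0.8,0],[0,0,0.8,0]]]';python3 g.py .4885 .3605 .217 75
```

```text
clock: 6.9
tcp_pos: [0.4875, 0.361, 0.2021]
ee_rot: [-0.005, 0.794, 0.608, -0.004]
force: [1.0, 0.4, -1.1]
gripper_width: 0.067
t 6.9 shift [-0.005  0.028  0.095] turn -0.04 | yaw 74.96 pinch [0.4875 0.361  0.2208] tilt [-0.012  0.003 -1.   ] F [ 1.03  0.37 -1.11] w 0.067 q [0.57 0.3  1.18 0.01 1.67 0.84]
```

```bash
python3 -m crank '[[[0,0,0.06,0],[0,0,0.12,0],[0,0,0.12,0],[0,0,0.12,0]]]';python3 g.py .4885 .3605 .217 75
```

```text
clock: 7.3
tcp_pos: [0.4877, 0.3611, 0.198]
ee_rot: [-0.005, 0.794, 0.608, -0.004]
force: [-0.2, 0.1, 2.1]
gripper_width: 0.066
t 7.3 shift [-0.01   0.024 -0.009] turn -0.04 | yaw 74.96 pinch [0.4877 0.3611 0.2167] tilt [-0.011  0.003 -1.   ] F [-0.19  0.09  2.13] w 0.066 q [0.57 0.3  1.19 0.01 1.66 0.84]
```

The force went from -1.6 to +2.1 N, so the bar is seated. I'll open.

```bash
python3 -m crank '[[[0,0,0,0],[0,0,0,0],[0,0,0,0],[0,0,0,0]]]' 0;python3 g.py .4885 .3605 .30 75
python3 - <<'E'
from cell import manip
import cv2,numpy as np
for n in("scene",):
    c=manip.capture(n); np.savez(n+"5.npz",**c)
    f=c["frame"][40:170,300:460]
    cv2.imwrite(f"pics/{n}5.png",cv2.resize(f[:,:,::-1],None,fx=4,fy=4,interpolation=cv2.INTER_CUBIC))
E
```

```text
clock: 7.7
tcp_pos: [0.4877, 0.3611, 0.1978]
ee_rot: [-0.005, 0.794, 0.608, -0.004]
force: [0.4, 0.0, 1.0]
gripper_width: 0.503
t 7.7 shift [-9.000e-03 -2.000e-03 -2.087e+00] turn -0.04 | yaw 74.96 pinch [0.4877 0.3611 0.2165] tilt [-0.012  0.003 -1.   ] F [0.4  0.04 1.04] w 0.503 q [0.57 0.3  1.19 0.01 1.66 0.84]
```

View pics/scene5.png

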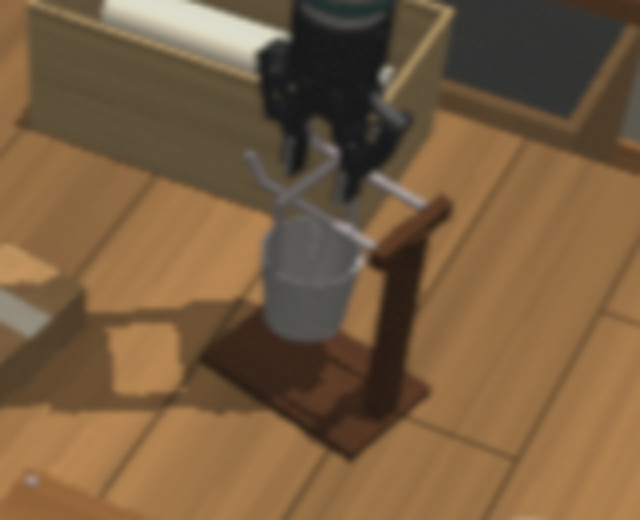

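```bash
python3 -m crank '[[[0,0,-0.4,0],[0,0,-0.9,0],[0,0,-1.5,0],[0,0,-2.2,0],[0,0,-2.2,0],[0,0,-2.2,0]]]';python3 g.py .5415 -.19 .29 90
python3 - <<'E'
from cell import manip
import cv2,numpy as np
for n in("scene",):
    c=manip.capture(n); np.savez(n+"6.npz",**c)
    f=c["frame"][40:170,300:460]
    cv2.imwrite(f"pics/{n}6.png",cv2.resize(f[:,:,::-1],None,fx=4,fy=4,interpolation=cv2.INTER_CUBIC))
from h import *
np.set_printoptions(precision=4,suppress=True)
t=load("top0.npz");s=load("scene0.npz")
# spoon edges: profile by column in the top view, subpixel threshold
g=t["frame"].astype(float).sum(-1)
for u in range(343,382,5):
    col=g[182:208,u]; d=np.diff(col); 
    th=330; idx=np.nonzero(col<th)[0]; a,b=idx[0],idx[-1]
    va=182+a-(th-col[a])/(col[a-1]-col[a]); vb=182+b+(th-col[b])/(col[b+1]-col[b])
    print(u,va,vb,onz(t,u,va,.026)[:2],onz(t,u,vb,.026)[:2])
print(np.round(g[195,376:392]),np.round(onz(t,383.5,195,.026),4))
gs=s["frame"].astype(float).sum(-1)
print("scene handle end", onz(s,240+345/5,150+555/5,.017), "at edge",onz(s,240+465/5,150+360/5,.026))
E
```

```text
clock: 8.35
tcp_pos: [0.4889, 0.3609, 0.2861]
ee_rot: [-0.005, 0.794, 0.608, -0.003]
force: [0.1, -0.2, -0.4]
gripper_width: 0.503
t 8.35 shift [-12.959   4.849   0.304] turn -15.04 | yaw 74.96 pinch [0.4889 0.3609 0.3048] tilt [-0.011  0.004 -1.   ] F [ 0.13 -0.16 -0.45] w 0.503 q [0.57 0.29 1.03 0.01 1.83 0.84]
343 192.51181102362204 198.0203045685279 [ 0.5523 -0.1028] [ 0.5349 -0.1026]
348 192.47154471544715 197.74590163934425 [ 0.5523 -0.1185] [ 0.5356 -0.1182]
353 192.48333333333332 197.72519083969465 [ 0.5521 -0.1342] [ 0.5355 -0.1339]
358 192.05333333333334 197.73076923076923 [ 0.5533 -0.1499] [ 0.5353 -0.1496]
363 192.06756756756758 197.72932330827066 [ 0.5531 -0.1656] [ 0.5352 -0.1653]
368 192.12 197.74615384615385 [ 0.5528 -0.1813] [ 0.535  -0.1809]
373 192.12987012987014 197.7669172932331 [ 0.5527 -0.197 ] [ 0.5348 -0.1966]
378 192.14473684210526 197.7593984962406 [ 0.5525 -0.2127] [ 0.5347 -0.2123]
[250. 250. 250. 248. 247. 248. 281. 454. 560. 553. 366. 270. 297. 471.
 546. 540.] [ 0.5433 -0.2298  0.026 ]
scene handle end [ 0.5486 -0.2019  0.017 ] at edge [ 0.5488 -0.0581  0.026 ]
```

View pics/scene6.png

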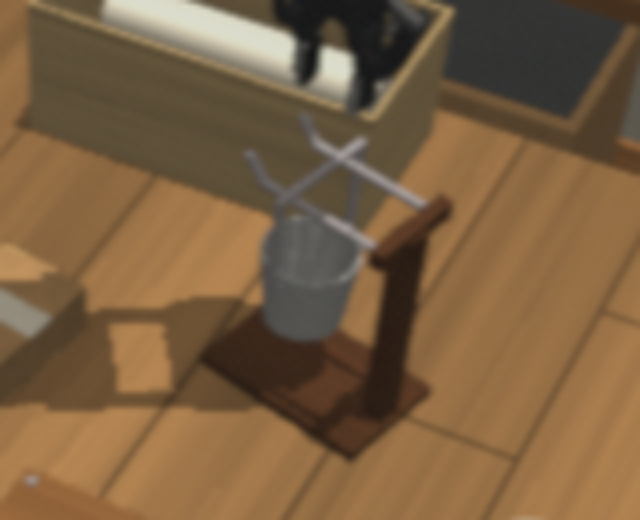

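```bash
python3 - <<'E'
from h import *
np.set_printoptions(precision=4,suppress=True)
t=load("top0.npz");s=load("scene0.npz")
print(proj(s,(.5435,-.229,.026)),proj(s,(.5435,-.1,.026)))
for p in((309,260),(315,250),(320,240),(325,232)):print(p,dep(s,*p),s["frame"][p[1],p[0]])
P=cloud(s)
d=s["frame"].astype(int).sum(-1)<230
m=np.zeros((400,640),bool);m[215:272,295:345]=1
v,u=np.nonzero(m&d);print(len(u));q=P[m&d];print(q.min(0),q.max(0)); 
i=v.argmax();print(u[i],v[i])
E
```

```text
(np.float64(302.5290430529563), np.float64(266.0550686112133)) (np.float64(324.65978110981075), np.float64(231.74076373111362))
(309, 260) [ 0.5502 -0.2045  0.0276] [90 59 38]
(315, 250) [ 0.5485 -0.167   0.0254] [89 57 37]
(320, 240) [ 0.5451 -0.1312  0.0258] [88 57 38]
(325, 232) [ 0.5439 -0.0987  0.0232] [88 57 38]
372
[ 0.5291 -0.2484  0.0057] [ 0.596  -0.0448  0.0878]
301 271
```

The caddy hangs with its bar across both prongs, crop (280,205) to (365,145). The spoon shaft lies at x≈0.5437 along world y with its handle end at y≈-0.229; in the scene view the -y wall hides that end. I'll move there.

```bash
python3 -m crank '[[[-1,0.37,0,-1.5],[-2.1,0.8,0,-3],[-3.3,1.2,0,-5],[-4.5,1.7,0,-7],[-5.7,2.1,0,-9],[-6.9,2.6,0,-11],[-8.1,3,0,-13],[-9,3.4,0,-15]]]';python3 g.py .5437 -.19 .29 90 >/dev/null; python3 -m crank '[[[0,0,0,0]]]'; python3 g.py .5437 -.19 .25 90
```

```text
clock: 9.2
tcp_pos: [0.5257, -0.0245, 0.2818]
ee_rot: [-0.006, 0.707, 0.707, -0.004]
force: [1.0, 0.1, -0.5]
gripper_width: 0.501
clock: 9.3
tcp_pos: [0.5253, -0.029, 0.2799]
ee_rot: [-0.007, 0.709, 0.705, -0.006]
force: [-0.7, 1.1, -0.4]
gripper_width: 0.497
t 9.3 shift [-4.024  0.5    1.198] turn -0.28 | yaw 89.72 pinch [ 0.5253 -0.029   0.2986] tilt [-0.018  0.002 -1.   ] F [-0.73  1.13 -0.39] w 0.497 q [-0.13  0.06  1.29 -0.    1.8  -0.12]
```

```bash
python3 -m crank '[[[-1,0.15,0.1,-0.3],[-2,0.25,0.4,-0.3],[-3,0.4,0.8,-0.3],[-4.02,0.5,1.2,-0.3],[-4.02,0.5,1.2,-0.3],[-4.02,0.5,1.2,-0.3],[-4.02,0.5,1.2,-0.3]]]'; python3 g.py .5437 -.19 .07 90
```

```text
clock: 10.0
tcp_pos: [0.5438, -0.1887, 0.2312]
ee_rot: [-0.007, 0.707, 0.708, -0.006]
force: [-0.2, 0.4, -0.4]
gripper_width: 0.497
t 10.0 shift [-0.043  0.079  4.496] turn 0.08 | yaw 90.08 pinch [ 0.5438 -0.1887  0.2499] tilt [-0.018  0.002 -1.   ] F [-0.15  0.42 -0.37] w 0.497 q [-0.4   0.21  1.23 -0.    1.72 -0.4 ]
```

```bash
python3 -m crank '[[[-0.04,0.02,0.8,0],[-0.04,0.04,1.8,0],[-0.04,0.05,2.8,0],[-0.04,0.07,3.8,0],[-0.04,0.08,4.5,0],[-0.04,0.08,4.5,0],[-0.04,0.08,4.5,0]]]'; python3 g.py .5437 -.19 .03 90
python3 - <<'E'
from cell import manip
import cv2,numpy as np
a=[]
for n,(x0,y0,x1,y1) in(("scene",(240,150,390,290)),("top",(270,140,420,280))):
    c=manip.capture(n); np.savez(n+"7.npz",**c)
    a.append(cv2.resize(c["frame"][y0:y1,x0:x1,::-1],(390,364),interpolation=cv2.INTER_CUBIC))
cv2.imwrite("pics/st7.png",np.hstack(a))
E
```

```text
clock: 10.7
tcp_pos: [0.5444, -0.1891, 0.0525]
ee_rot: [-0.007, 0.706, 0.708, -0.005]
force: [0.2, 0.1, 0.0]
gripper_width: 0.5
t 10.7 shift [-2.500e-02 -1.000e-03  1.029e+00] turn 0.16 | yaw 90.16 pinch [ 0.5444 -0.1891  0.0712] tilt [-0.017  0.002 -1.   ] F [0.22 0.15 0.02] w 0.5 q [-0.4   0.34  1.44 -0.    1.38 -0.4 ]
```

View pics/st7.png

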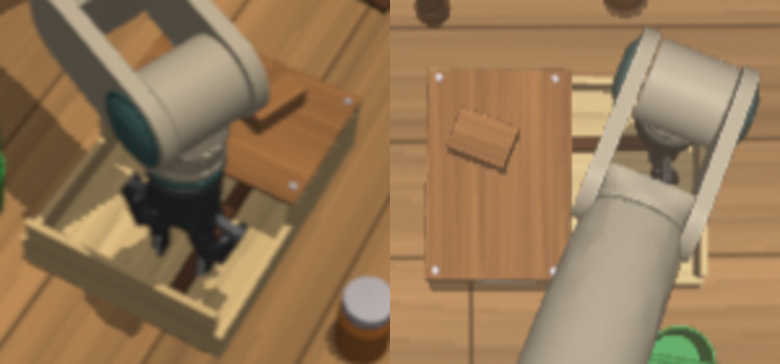

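The fingers straddle the dark shaft at scene-crop (190,265). I'll descend and grip.

```bash
python3 -m crank '[[[-0.02,0,0.4,0],[-0.02,0,0.8,0],[-0.02,0,1.02,0],[-0.02,0,1.02,0],[-0.02,0,1.02,0]]]'; python3 g.py .5437 -.19 .03 90;  python3 -m crank '[[[0,0,0,0],[0,0,0,0],[0,0,0,0],[0,0,0,0],[0,0,0,0],[0,0,0,0]]]' -1 25; python3 g.py .5437 -.19 .03 90
```

```text
clock: 11.3
tcp_pos: [0.5446, -0.1907, 0.0129]
ee_rot: [-0.005, 0.706, 0.708, -0.005]
force: [-0.2, -0.3, -0.4]
gripper_width: 0.497
t 11.3 shift [ 0.017 -0.022  0.04 ] turn 0.12 | yaw 90.12 pinch [ 0.5446 -0.1907  0.0316] tilt [-0.015  0.001 -1.   ] F [-0.24 -0.27 -0.35] w 0.497 q [-0.4   0.39  1.47 -0.01  1.3  -0.4 ]
clock: 11.9
tcp_pos: [0.5451, -0.1909, 0.0135]
ee_rot: [-0.005, 0.706, 0.708, -0.005]
force: [0.9, -0.6, 4.1]
gripper_width: 0.202
t 11.9 shift [ 0.023 -0.034  0.056] turn 0.12 | yaw 90.12 pinch [ 0.5451 -0.1909  0.0322] tilt [-0.013  0.    -1.   ] F [ 0.89 -0.61  4.08] w 0.202 q [-0.4   0.39  1.47 -0.01  1.3  -0.4 ]
```

```bash
python3 -m crank '[[[0,0,-0.25,0],[0,0,-0.5,0],[0,0,-0.75,0],[0,0,-0.75,0],[0,0,-0.75,0]]]'; python3 g.py .5437 -.19 .06 90
cat > look.py <<'E'
import sys,cv2,numpy as np
from cell import manip
a=[]
for n,(x0,y0,x1,y1) in(("scene",(240,150,390,290)),("top",(270,140,420,280))):
    c=manip.capture(n); np.savez(n+sys.argv[1]+".npz",**c)
    a.append(cv2.resize(c["frame"][y0:y1,x0:x1,::-1],(390,364),interpolation=cv2.INTER_CUBIC))
cv2.imwrite(f"pics/st{sys.argv[1]}.png",np.hstack(a))
E
python3 look.py 8
```

```text
clock: 12.4
tcp_pos: [0.5456, -0.191, 0.0438]
ee_rot: [-0.005, 0.706, 0.708, -0.005]
force: [-0.3, -0.1, -0.9]
gripper_width: 0.203
t 12.4 shift [ 0.024 -0.045  0.064] turn 0.12 | yaw 90.12 pinch [ 0.5456 -0.191   0.0625] tilt [-0.013  0.    -1.   ] F [-0.26 -0.08 -0.93] w 0.203 q [-0.4   0.35  1.45 -0.01  1.36 -0.4 ]
```

View pics/st8.png

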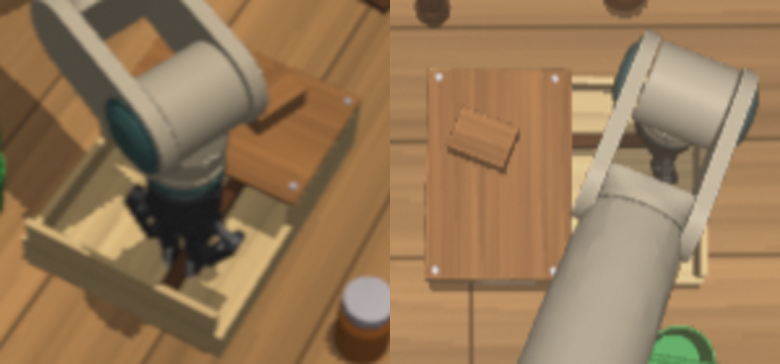

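```bash
cat > sp.py <<'E'
import sys
from h import *
np.set_printoptions(precision=4,suppress=True)
for n in("scene","top"):
    c=load(n+sys.argv[1]+".npz");P=cloud(c);f=c["frame"].astype(int)
    m=(P[...,0]>.525)&(P[...,0]<.565)&(P[...,1]>-.6)&(P[...,1]<.13)&(P[...,2]>.012)&(P[...,2]<.40)
    r,g,b=f[...,0],f[...,1],f[...,2]
    m&=(r<125)&(r-b>28)&(r>55)
    q=P[m];k=np.round(q[:,1]/.02).astype(int)
    for i in sorted(set(k)):
        w=q[k==i]
        if len(w)>4: print(n,round(i*.02,3),len(w),"x",w[:,0].mean().round(4),"z",np.percentile(w[:,2],[10,50,90]).round(4))
E
python3 sp.py 8
```

```text
scene -0.26 5 x 0.5385 z [0.284 0.287 0.288]
scene -0.24 160 x 0.5441 z [0.0177 0.0473 0.0751]
scene -0.22 32 x 0.5455 z [0.0521 0.0547 0.0591]
scene -0.2 16 x 0.543 z [0.0489 0.0552 0.0582]
scene -0.1 31 x 0.5495 z [0.0425 0.0534 0.0578]
scene -0.08 53 x 0.5475 z [0.0525 0.0588 0.0864]
scene -0.02 52 x 0.5486 z [0.0885 0.1004 0.1153]
scene 0.0 30 x 0.5592 z [0.09   0.0981 0.1121]
scene 0.02 9 x 0.5635 z [0.0894 0.0978 0.1072]
top -0.58 8 x 0.5647 z [0.0248 0.0414 0.106 ]
top -0.24 13 x 0.5321 z [0.0141 0.0385 0.0706]
top -0.18 6 x 0.5408 z [0.0131 0.0472 0.0564]
top -0.16 39 x 0.5435 z [0.0521 0.0553 0.059 ]
top -0.12 25 x 0.5439 z [0.0517 0.0565 0.0601]
top -0.1 31 x 0.5433 z [0.0486 0.0543 0.0585]
top -0.02 8 x 0.5356 z [0.0892 0.0947 0.1147]
top 0.04 7 x 0.5266 z [0.0817 0.0941 0.1067]
```

The spoon came up level (shaft top ≈0.056 m from y -0.22 to -0.10), held rigidly at 25 N. I'll ease the grip to 20 N and lift on, so the cover's edge tilts it.

```bash
python3 -m crank '[[[0,0,-0.25,0],[0,0,-0.5,0],[0,0,-0.65,0],[0,0,-0.8,0],[0,0,-0.8,0],[0,0,-0.8,0]]]' -1 20; python3 g.py .5437 -.19 .115 90; python3 look.py 9; python3 sp.py 9
```

```text
clock: 13.1
tcp_pos: [0.5456, -0.1908, 0.0751]
ee_rot: [-0.005, 0.706, 0.708, -0.005]
force: [0.0, -0.5, -1.0]
gripper_width: 0.199
t 13.1 shift [ 0.02  -0.055 -0.53 ] turn 0.12 | yaw 90.12 pinch [ 0.5456 -0.1908  0.0938] tilt [-0.014  0.001 -1.   ] F [ 0.04 -0.45 -1.04] w 0.199 q [-0.4   0.31  1.42 -0.    1.42 -0.4 ]
scene -0.24 161 x 0.5436 z [0.0207 0.0493 0.0743]
scene -0.22 36 x 0.5449 z [0.0779 0.0885 0.0924]
scene -0.2 14 x 0.5435 z [0.0817 0.0868 0.1559]
scene -0.1 29 x 0.5489 z [0.0657 0.0778 0.0813]
scene -0.08 31 x 0.549 z [0.0687 0.083  0.0862]
scene -0.06 5 x 0.5281 z [0.0824 0.0854 0.0861]
scene -0.02 70 x 0.5426 z [0.0886 0.1008 0.1149]
scene 0.0 33 x 0.5577 z [0.0873 0.1017 0.1126]
scene 0.02 10 x 0.5582 z [0.0901 0.1048 0.1178]
top -0.58 10 x 0.5644 z [0.0184 0.0717 0.1084]
top -0.24 16 x 0.5333 z [0.0222 0.0508 0.0734]
top -0.18 6 x 0.538 z [0.0699 0.0805 0.0877]
top -0.16 46 x 0.544 z [0.0768 0.0849 0.0881]
top -0.14 6 x 0.5379 z [0.0715 0.0816 0.2247]
top -0.12 25 x 0.5453 z [0.0746 0.0804 0.2483]
top -0.1 37 x 0.5434 z [0.0747 0.0775 0.0827]
top -0.02 8 x 0.5355 z [0.0892 0.0952 0.1156]
top 0.04 5 x 0.5273 z [0.0826 0.0946 0.1065]
```

View pics/st9.png

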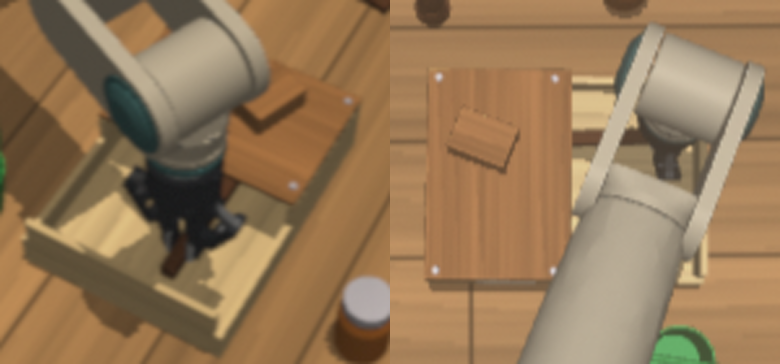

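The tilt has begun at about 5° with almost no force. I'll keep lifting.

```bash
python3 -m crank '[[[0,0,-0.15,0],[0,0,-0.3,0],[0,0,-0.4,0],[0,0,-0.5,0],[0,0,-0.5,0],[0,0,-0.5,0]]]'; python3 g.py .5437 -.19 .115 90; python3 look.py 10; python3 sp.py 10 | grep -v "0.0[24] "
```

```text
clock: 13.8
tcp_pos: [0.5458, -0.1908, 0.0948]
ee_rot: [-0.005, 0.706, 0.708, -0.005]
force: [0.6, -0.1, -1.5]
gripper_width: 0.202
t 13.8 shift [ 0.02  -0.052 -0.036] turn 0.11 | yaw 90.11 pinch [ 0.5458 -0.1908  0.1135] tilt [-0.014  0.001 -1.   ] F [ 0.58 -0.09 -1.54] w 0.202 q [-0.4   0.29  1.4  -0.    1.46 -0.4 ]
scene -0.24 159 x 0.5446 z [0.0185 0.0469 0.0732]
scene -0.22 22 x 0.5434 z [0.1006 0.1064 0.1161]
scene -0.2 11 x 0.5438 z [0.1016 0.1426 0.1768]
scene -0.1 20 x 0.5483 z [0.0732 0.0787 0.0819]
scene -0.08 33 x 0.5477 z [0.0689 0.0817 0.0876]
scene 0.0 34 x 0.5592 z [0.091  0.0991 0.1125]
top -0.58 9 x 0.5642 z [0.0165 0.0514 0.1108]
top -0.24 13 x 0.5349 z [0.0339 0.0573 0.0594]
top -0.18 9 x 0.5395 z [0.0897 0.0978 0.104 ]
top -0.16 44 x 0.5438 z [0.0894 0.098  0.103 ]
top -0.12 26 x 0.5458 z [0.0795 0.0864 0.0925]
top -0.1 40 x 0.5434 z [0.0732 0.0816 0.0875]
```

View pics/st10.png

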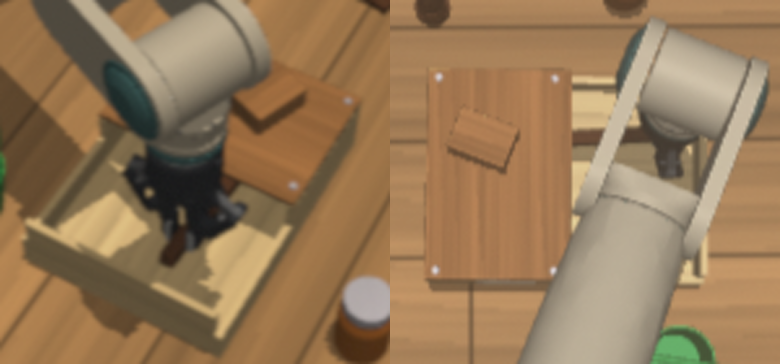

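Measured tilt is about 16°: the top is 0.098 m at y -0.16 and 0.081 m at -0.10. I'll grip firmly, ease off the edge by 4 mm, and draw out in -y with a gradual rise.

```bash
python3 -m crank '[[[0,0,0,0],[0,0,0,0],[0,0,0.1,0],[0,0,0.1,0]]]' -1 70; python3 g.py .5437 -.19 .115 90; python3 -m crank '[[[-0.4,0,-0.07,0],[-0.8,0,-0.14,0],[-1.2,0,-0.22,0],[-1.5,0,-0.28,0],[-1.5,0,-0.28,0],[-1.5,0,-0.28,0]]]';  python3 g.py .5437 -.19 .115 90; python3 look.py 11; python3 sp.py 11 | grep -v "0.0[24] "
```

```text
clock: 14.3
tcp_pos: [0.5452, -0.1906, 0.0897]
ee_rot: [-0.006, 0.706, 0.708, -0.005]
force: [1.0, -0.8, -0.5]
gripper_width: 0.191
t 14.3 shift [ 0.014 -0.04  -0.165] turn 0.11 | yaw 90.11 pinch [ 0.5452 -0.1906  0.1084] tilt [-0.016  0.002 -1.   ] F [ 0.95 -0.79 -0.47] w 0.191 q [-0.4   0.3   1.41 -0.    1.45 -0.4 ]
clock: 14.9
tcp_pos: [0.5454, -0.2509, 0.1007]
ee_rot: [-0.006, 0.707, 0.707, -0.005]
force: [-0.4, -0.1, -1.0]
gripper_width: 0.183
t 14.9 shift [ 1.523 -0.039  0.114] turn 0.06 | yaw 90.06 pinch [ 0.5454 -0.2509  0.1194] tilt [-0.016  0.002 -1.   ] F [-0.39 -0.13 -0.99] w 0.183 q [-0.49  0.35  1.32 -0.01  1.48 -0.49]
scene -0.32 5 x 0.5388 z [0.3474 0.3509 0.3584]
scene -0.28 14 x 0.5414 z [0.1062 0.1148 0.1194]
scene -0.26 5 x 0.5279 z [0.1166 0.1447 0.1512]
scene -0.24 123 x 0.5504 z [0.0163 0.0395 0.0741]
scene -0.16 34 x 0.5475 z [0.0767 0.0843 0.0896]
scene -0.14 36 x 0.5473 z [0.0736 0.0797 0.0827]
scene -0.12 41 x 0.5464 z [0.0646 0.0745 0.0781]
scene -0.1 38 x 0.546 z [0.0599 0.0689 0.0722]
scene -0.08 66 x 0.5455 z [0.051  0.0653 0.0855]
scene 0.0 33 x 0.5598 z [0.0898 0.0997 0.1119]
top -0.6 5 x 0.5648 z [0.0194 0.0487 0.0798]
top -0.58 6 x 0.5642 z [0.062  0.0839 0.0995]
top -0.24 34 x 0.5388 z [0.0334 0.0742 0.1092]
top -0.22 30 x 0.5426 z [0.0942 0.1033 0.1088]
top -0.18 27 x 0.5438 z [0.0886 0.0925 0.0964]
top -0.16 42 x 0.5428 z [0.0763 0.087  0.0926]
top -0.14 39 x 0.5431 z [0.074  0.082  0.0872]
top -0.12 33 x 0.543 z [0.0688 0.0755 0.0788]
top -0.1 38 x 0.5424 z [0.0605 0.0696 0.0739]
```

View pics/st11.png

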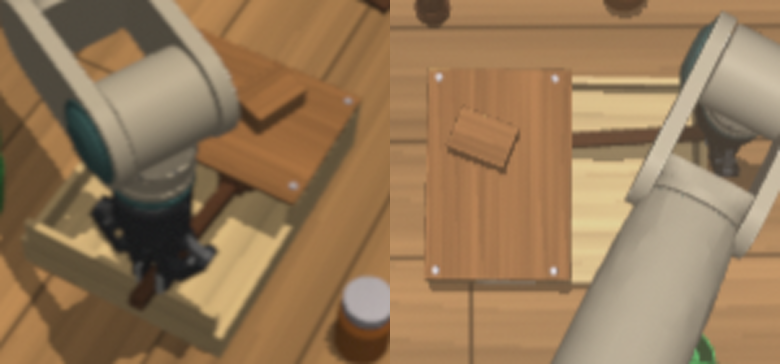

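```bash
python3 -m crank '[[[-0.4,0,-0.11,0],[-0.8,0,-0.22,0],[-1.2,0,-0.33,0],[-1.6,0,-0.45,0],[-2,0,-0.56,0],[-2.4,0,-0.68,0],[-2.4,0,-0.68,0],[-2.4,0,-0.68,0]]]';  python3 g.py .5437 -.34 .25 90; python3 look.py 12; python3 sp.py 12 | grep -v "0.0[24] "
```

```text
clock: 15.8
tcp_pos: [0.546, -0.3467, 0.1276]
ee_rot: [-0.006, 0.707, 0.708, -0.005]
force: [-0.0, 0.4, -1.3]
gripper_width: 0.184
t 15.8 shift [ 0.174 -0.099 -2.591] turn 0.08 | yaw 90.08 pinch [ 0.546  -0.3467  0.1463] tilt [-0.016  0.002 -1.   ] F [-0.05  0.38 -1.29] w 0.184 q [-0.62  0.46  1.13 -0.01  1.57 -0.62]
scene -0.42 6 x 0.534 z [0.3745 0.3891 0.3955]
scene -0.38 21 x 0.543 z [0.1325 0.1373 0.1465]
scene -0.36 15 x 0.5398 z [0.129  0.1398 0.1638]
scene -0.28 13 x 0.5499 z [0.1139 0.1163 0.1198]
scene -0.26 43 x 0.5466 z [0.1091 0.1138 0.1169]
scene -0.24 99 x 0.5518 z [0.0379 0.0672 0.11  ]
scene -0.22 41 x 0.5484 z [0.091  0.1026 0.1068]
scene -0.2 40 x 0.5475 z [0.0883 0.0957 0.0991]
scene -0.18 66 x 0.548 z [0.0812 0.0889 0.0935]
scene -0.16 76 x 0.545 z [0.0813 0.0857 0.0889]
scene -0.14 30 x 0.5476 z [0.0765 0.0797 0.0833]
scene -0.12 45 x 0.5452 z [0.0706 0.0754 0.0779]
scene -0.08 26 x 0.5448 z [0.0797 0.0822 0.0862]
scene 0.0 32 x 0.5595 z [0.0885 0.1006 0.1118]
top -0.6 6 x 0.5647 z [0.0226 0.0401 0.0588]
top -0.58 10 x 0.5642 z [0.0152 0.0632 0.1052]
top -0.34 20 x 0.5463 z [0.1275 0.1336 0.1392]
top -0.32 21 x 0.5442 z [0.1267 0.1328 0.136 ]
top -0.28 42 x 0.5463 z [0.1133 0.1205 0.3514]
top -0.26 48 x 0.5445 z [0.108  0.114  0.1209]
top -0.24 58 x 0.5418 z [0.0364 0.1069 0.1127]
top -0.22 44 x 0.5435 z [0.0961 0.102  0.1096]
top -0.2 34 x 0.5431 z [0.092  0.0974 0.1016]
top -0.18 51 x 0.5423 z [0.086  0.0917 0.0963]
top -0.16 62 x 0.544 z [0.084  0.0871 0.0918]
top -0.14 33 x 0.5464 z [0.076  0.0812 0.0858]
top -0.12 53 x 0.5438 z [0.0681 0.0756 0.0807]
```

View pics/st12.png

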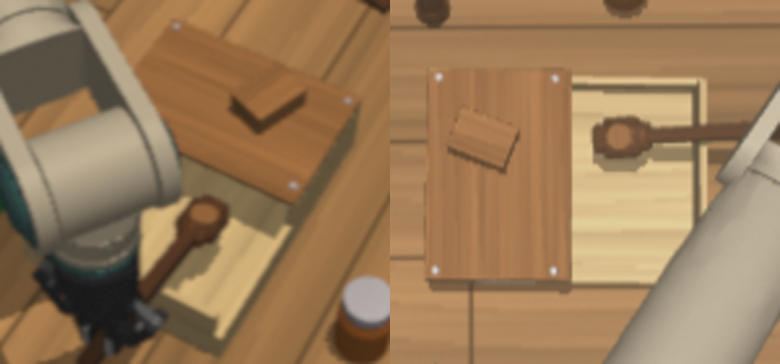

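The bowl is clear of the cover (top-crop bowl end at 592, cover edge at 571). I'll go straight up.

```bash
python3 -m crank '[[[0,0,-0.4,0],[0,0,-0.9,0],[0,0,-1.4,0],[0,0,-1.9,0],[0,0,-2.4,0],[0,0,-2.9,0],[0,0,-3.3,0],[0,0,-3.3,0]]]'; python3 -m crank '[[[0,0,0,0],[0,0,0,0],[0,0,0,0],[0,0,0,0]]]'; python3 g.py .5437 -.34 .25 90; python3 look.py 13; python3 sp.py 13 | grep -v "0.0[24] "
python3 - <<'E'
from h import *
c=load("scene13.npz");cv2.imwrite("pics/full13.png",c["frame"][:,:,::-1])
E
```

```text
clock: 16.7
tcp_pos: [0.5491, -0.3459, 0.2637]
ee_rot: [-0.004, 0.706, 0.708, -0.004]
force: [0.4, 0.6, -1.3]
gripper_width: 0.183
clock: 17.1
tcp_pos: [0.549, -0.3458, 0.2629]
ee_rot: [-0.004, 0.706, 0.708, -0.005]
force: [0.5, 0.4, -0.5]
gripper_width: 0.187
t 17.1 shift [ 0.145 -0.121  0.791] turn 0.21 | yaw 90.21 pinch [ 0.549  -0.3458  0.2816] tilt [-0.013 -0.    -1.   ] F [ 0.45  0.45 -0.5 ] w 0.187 q [-0.62  0.42  0.91 -0.01  1.82 -0.62]
scene -0.38 30 x 0.5488 z [0.2689 0.2749 0.2841]
scene -0.36 10 x 0.5366 z [0.277  0.2817 0.312 ]
scene -0.28 5 x 0.5546 z [0.2501 0.2534 0.2548]
scene -0.26 48 x 0.5515 z [0.2423 0.2487 0.2527]
scene -0.24 203 x 0.5463 z [0.0216 0.0559 0.2437]
scene -0.22 48 x 0.5499 z [0.2299 0.237  0.2404]
scene -0.2 48 x 0.5498 z [0.2239 0.232  0.235 ]
scene -0.18 75 x 0.5495 z [0.2163 0.2248 0.2284]
scene -0.16 82 x 0.5456 z [0.2172 0.2213 0.2242]
scene -0.14 26 x 0.5425 z [0.2133 0.217  0.2188]
scene -0.12 44 x 0.5476 z [0.2057 0.2096 0.2133]
scene -0.08 25 x 0.5451 z [0.0783 0.0838 0.0889]
scene 0.0 31 x 0.5593 z [0.0869 0.0975 0.1092]
top -0.6 5 x 0.5648 z [0.0388 0.0681 0.0979]
top -0.58 6 x 0.5645 z [0.032  0.0996 0.1158]
top -0.34 24 x 0.5483 z [0.2678 0.2724 0.2774]
top -0.32 31 x 0.5468 z [0.2627 0.2678 0.2728]
top -0.28 40 x 0.5489 z [0.2495 0.2549 0.2582]
top -0.26 51 x 0.5467 z [0.2425 0.2501 0.2541]
top -0.24 78 x 0.5462 z [0.0367 0.241  0.2479]
top -0.22 53 x 0.5465 z [0.2329 0.2387 0.2435]
top -0.2 43 x 0.5462 z [0.2276 0.2343 0.2362]
top -0.18 67 x 0.5454 z [0.2221 0.227  0.2312]
top -0.16 76 x 0.544 z [0.2167 0.2218 0.2258]
top -0.14 39 x 0.5378 z [0.2103 0.2139 0.2183]
top -0.12 60 x 0.5458 z [0.2061 0.2111 0.2145]
```

View pics/full13.png

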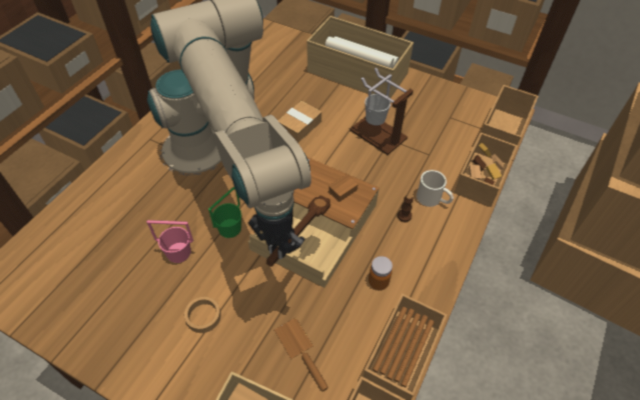

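```bash
python3 - <<'E'
from h import *
from cell import manip
np.set_printoptions(precision=4,suppress=True)
X=np.array([.966,-.259]);Y=np.array([.259,.966]);S=np.array([.483,.360])
for n in("scene","top"):
    c=load(n+"13.npz");P=cloud(c);hsv=cv2.cvtColor(c["frame"],cv2.COLOR_RGB2HSV)
    d=P[...,:2]-S;a=d@X;b=d@Y
    m=(abs(a)<.03)&(abs(b)<.027)&(P[...,2]>.195)&(P[...,2]<.235)&(hsv[...,1]<90)
    print(n,m.sum(),"bar x",a[m].mean(),"z top",np.median(P[...,2][m]))
    m=(abs(a)<.05)&(abs(b)>.04)&(abs(b)<.065)&(P[...,2]>.15)&(P[...,2]<.225)&(hsv[...,1]<90)
    for sgn in(-1,1):
        k=m&(b*sgn>0); print(" end",sgn,k.sum(),b[k].mean() if k.any() else None)
    a0=load(n+"0.npz"); diff=cv2.absdiff(a0["frame"],c["frame"]).max(-1)
    for nm,p in dict(cup=(.737,.16),block=None).items(): pass
t0=load("top0.npz")["frame"];t1=load("top13.npz")["frame"]
for nm,(x,y) in dict(cup=(250,127),jar=(361,131),tape=(462,246),figure=(286,140),carton=(226,291),spatula=(445,160),block=(306,194)).items():
    A=t0[y-22:y+22,x-26:x+26].astype(np.float32).mean(-1);B=t1[y-22:y+22,x-26:x+26].astype(np.float32).mean(-1)
    print(nm,abs(A-B).mean().round(2),np.round(cv2.phaseCorrelate(A,B)[0],2))
s=manip.get_state();print(s["qvel"],s["gripper_width"],s["clock"])
E
python3 - <<'E'
import sys;sys.path.insert(0,'.')
import cv2,numpy as np
c=np.load('scene13.npz')['frame'];cv2.imwrite('pics/c13.png',cv2.resize(c[60:160,340:430,::-1],None,fx=5,fy=5,interpolation=cv2.INTER_CUBIC))
E
```

```text
scene 36 bar x 0.005729775073421482 z top 0.21591406652687406
 end -1 47 -0.048342236219516624
 end 1 39 0.04936259637596574
top 60 bar x 0.0061472671857761415 z top 0.21707028866411102
 end -1 32 -0.04875487022465427
 end 1 21 0.04696921238051369
cup 2.96 [-0.    0.49]
jar 3.23 [-0.01  0.49]
tape 3.21 [0.13 0.42]
figure 2.94 [0.   0.52]
carton 3.0 [-0.03  0.51]
spatula 33.11 [-8.14  4.19]
block 2.95 [-0.01  0.5 ]
[-0.0001 -0.0018 -0.0027  0.0001 -0.0016  0.0011] 0.18581038005903588 17.2
```

View pics/c13.png

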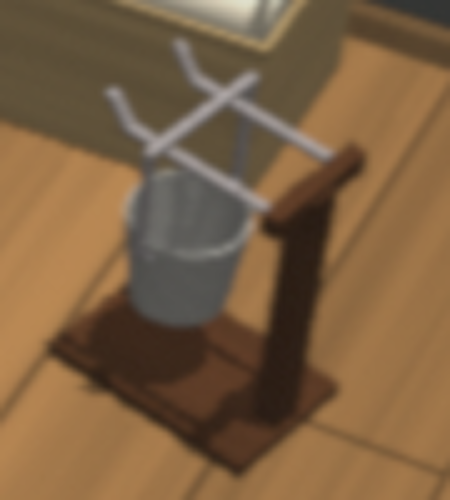

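The caddy hangs centred (bar x ≈ 6 mm, ends at ±48 mm, top at 0.216 m). The spatula's top-view difference is the arm covering it; the scene view shows it unmoved. Handing in.

```bash
python3 - <<'E'
from h import *
a=load("scene0.npz")["frame"][310:395,265:335].astype(np.float32).mean(-1);b=load("scene13.npz")["frame"][310:395,265:335].astype(np.float32).mean(-1)
print("spatula scene",cv2.phaseCorrelate(a,b),abs(a-b).mean())
from cell import manip
print(manip.sign_off())
E
```

```text
spatula scene ((0.03599602700239046, 0.08029660934869298), 0.8478917840086384) 1.7774789
the job is handed in; nothing more can be done
None
```

The job is handed in at about 17 s of the 64 s allowed. The grey caddy hangs on the stand and the gripper holds the spoon still in the air. No verdict was reported.

- **Caddy:** I hung it by its bar and let go. The last pictures put the middle of the bar about 6 mm behind the seat and centred to within about 1 mm. The bar's top read 0.216–0.217 m, where 0.218 m was expected.
- **Spoon:** I gripped it about 38 mm from the handle end. It first came up level, so I eased the grip and lifted it against the cover's edge until it tilted about 16°. I then drew it out over the -y wall. It is held with 70 N, with its low (bowl) end about 0.19 m above the table, against the 0.133 m needed, and the joints were still.
- **Bystanders:** All seven shifted by about half a pixel or less between the first and last pictures. In the top view the spatula alone seemed to have moved, because the arm was covering it. The scene view showed a shift of under 0.1 pixel.
- **Checks that disagreed:** Early on, the scene view put the spoon's handle end about 26 mm off from the top view, because the box wall hid the end. I used the top view, and the grasp confirmed it. No other check failed.

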